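Turn the battery tray round, slide it into the station's battery bay and latch it

ROBOT

A 7-joint arm with a two-finger parallel gripper is mounted at the origin on the work surface. World frame = base frame: x ahead of the robot, y to its left, z up, the work surface at z = 0. Lengths are in m, angles in rad, forces in N, time in s.
With the tool pointing down it reaches from about 0.4 to 0.85 m from the base axis. Payload 6.9 kg.
Tool frame: the origin (TCP) lies at the very end of the fingers, on their centre line; the grasp point (between the pads) lies 19 mm behind it; z points along the fingers, y is the direction in which the jaws open and shut (so a half turn about z gives the same grasp; the last joint's range is limited). The gripper opens to 85 mm and grips with 20 to 120 N. Pads are 22 mm wide; open, the fingers measure 114 mm over their backs; the gripper's body (76 mm by 85 mm) begins 54 mm behind the grasp point. The pads swing forward as they close: fully open they stand 13 mm farther back than shut.
Start: joints at [1.431, 0.507, -0.238, 1.5, 0.126, 1.149, -0.155], TCP at [0.152, -0.606, 0.231] pointing down, gripper open.
Joint ranges: [-3.08, 3.08], [-0.24, 2.05], [-1.43, 1.35], [0, 2.5], [-1.52, 4.66], [0.17, 1.96], [-2.89, 2.89]. Speed limits (rad/s): [2.39, 2.39, 3.14, 3.14, 3.14, 3.14, 3.14].

INTERFACE

Orientations are given as a 3x3 rotation matrix whose columns are the frame's x, y, z axes.
In Python, from plant import arm gives the robot as it stands. Calls block until the motion is done:
- arm.movep(position, orientation): joint-space move of the TCP to a pose.
- arm.movel(position, feed=0.15, orientation=None): straight line of the TCP; orientation=None keeps the orientation; feed is the mean speed in m/s.
- arm.movej(angles): joint-space move.
- arm.command_gripper(opening): opening from 0.0 (shut) to 1.0 (fully open); the grip force is fixed at half the most; returns when the fingers have stopped.
- arm.dwell(seconds).
- arm.inverse_kinematics(position, orientation): joint angles nearest the present ones, or None.
- arm.camera(name): name is "scene" or "top"; returns a dict with "color" (400x640x3 uint8, blue, green, red), "K" (3x3 intrinsics, pixels), "k1" (the pictures are not rectified: a ray, as slopes to the right and down, at radius r is drawn at 1 + k1 r^2 times it, then the intrinsics apply), "pose" (4x4, takes a point from camera to world coordinates). Camera axes: x right, y down, z forward; pixel columns grow to the right and rows downward; lengths in m; the calibration is good to about 2 mm. A picture is of the moment at which its call begins. There is no depth.
A pose or a line that the arm cannot do raises arm.IKError and nothing moves.
- arm.job_done(): hands the job in, once; it reports no verdict.
Trained networks look in a picture, given as the dict that the camera call returned (one of the last four; its "shot" number tells which), for a name from the list of things; names that differ only in an ending like _2 or _b are one class to them, and where a whole thing is asked for, a point or a joint stands for the part that bears it (a point fixed in the world has none). Each returns a list of dicts, best first, with "confidence" (0 to 1); they miss things now and then, are a little off and sometimes report something else, mostly with a low value. They report only what shows in the picture. A call takes as long as a camera call. They do not tell look-alikes from the thing itself.
- arm.outline_of(picture, thing): "region" (400x640 bool, what is visible of it) and "centre" ([column, row] in pixels, amid what is visible of it).
Readings, each from a call of its own:
- arm.current_time(): time.
- arm.current_joints(): joint angles.
- arm.current_dq(): joint speeds.
- arm.current_effort(): joint torques, N m.
- arm.current_tool_pos(): TCP position.
- arm.current_tool_rot(): TCP orientation.
- arm.current_force(): force on the tool from outside, world axes, zero at the start.
- arm.current_moment(): the same for the moment, N m.
- arm.current_width(): opening from 0.0 (shut) to 1.0 (fully open).
Only numpy, scipy, OpenCV 4.12 (cv2) and the standard library are available. Lean on these libraries where they do the work, as an engineer would, in place of code of your own. Each camera call takes 0.05 s, during which the arm holds its last target. There are 200 camera calls.

TASK

Fit the battery tray into the backup battery bay on the radio desk: swing the bay's latch right out of the way, pick up the tray, turn it end for end so that its notched end leads, and slide it along the guide rails, under their lips, fully home. Then swing the latch shut across the tray's front panel and let go. Keep the tray level and leave everything else on the desk where it is.

Things in the scene. Friction and masses are not known exactly. Their poses are not given: they have to be found in the camera images.
- tray: Battery tray, one rigid piece, 0.4 to 0.75 kg, centre of mass near x = -10. Origin: middle of the underside; x to its notched end (x = +85 mm), z up. Aluminium floor 84 mm wide, 4 mm thick, its 8 mm flanges outside 24 mm high walls. Grey cell pack 56 mm wide up to z = 40. Starts on the desk with its front panel towards the bay: about a half turn (2.3 to 4.0 rad) from the bay's yaw.
- tray_bar (a point): Centre of the tray's dark carry bar, the place to grip, (-12, 0, 69) mm in the tray's frame. The bar bridges the pack across the tray: it runs along the tray's y (y = -38 to 38), is 14 mm wide (along x) and 14 mm high (z = 62 to 76), on a post at each end; 22 mm of free space between the pack's top and the bar.
- tray_nose (a point): Middle of the tray's notched end, at the underside, (85, 0, 0) mm in the tray's frame. This end is low and flat, with corners bevelled 12 mm; an open notch in the floor, 16 mm wide, 35 mm long, is centred at y = +18.
- tray_panel (a point): Middle of the outer face of the tray's grey front panel, (-85, 0, 17) mm in the tray's frame. The panel is 104 mm wide, 34 mm high, 6 mm thick, at the end opposite to the notch; it is too wide for the guide rails.
- bay: Battery bay, fixed to the desk; place and yaw vary. Origin: middle of its underside, on the desk; x points into the bay along the rails (mouth at -x), z up. Base plate 220 x 150 mm, top at z = 6, bare from x = -110 to -74. With the tray fully home, the tray's frame is the bay's raised by 6 mm, same yaw. A finned housing, x = 85 to 135, 82 mm high, is the stop.
- bay_mouth (a point): Middle of the rails' mouth on the base plate, (-74, 0, 6) mm in the bay's frame. Two aluminium rails run from here to x = 85, inner faces 88 mm apart, slightly flared at the mouth. Over each tray flange goes a lip that reaches in to y = +-37, underside at z = 15, top at z = 18 above the desk: the tray can only be slid in, not dropped in.
- bay_stop (a point): Where tray_nose lies when the tray is fully home, (85, 0, 6) mm in the bay's frame. A steel key rib, 8 mm wide (y = 14 to 22), 14 mm high, x = 59 to 85, enters the tray's notch.
- latch (a joint): Angle of the swing latch, rad. 0 = shut, its bar straight across the mouth, 3 mm in front of a seated tray's panel; grows as it swings outwards, anticlockwise from above, to a stop at 2.2. Starts near shut (0 to 0.35). Above 1.8 it clears the tray's way. Stays where it is left (light friction, about 1 N at the post).
- latch_pivot (a point): Point on the upright pivot axis of the latch, (-91, -64, 20) mm in the bay's frame. The steel bar is 88 mm long, 6 mm thick, at z = 20 to 30 mm above the desk.
- latch_post (a point): Upright round handle post on the free end of the latch bar, 12 mm diameter, from z = 30 to 78 mm above the desk. This point is on its axis at z = 66 mm, 80 mm from the pivot axis; with the latch shut it is at (-101, 15, 66) mm in the bay's frame. Pinch it from above or push it sideways.
- handheld: Bystander: handheld radio lying on its back, 100 x 56 x 30 mm with a 120 mm rubber aerial along its +x. Origin: middle of the underside.
- dummy_load: Bystander: finned black dummy load, upright cylinder 54 mm diameter, 80 mm high. Origin: middle of the underside.
- screwdriver: Bystander: screwdriver, 190 mm long, lying along its x. Origin: its middle, on the desk.
- fuse_jar: Bystander: jar of 54 mm diameter, 75 mm high. Origin: middle of the underside.
Not all that is in view belongs to the job. What is shaped like the tray but yellow is not meant.

How it is judged:
By the outcome, as a careful person would: the job done as asked, in the order asked, and still so for the second after the job is handed in, with the robot touching nothing.
It also fails if it takes over 69 s, if anything falls off the work surface, if the arm or the gripper's body presses on something with over 40 N, if the wrist force passes 120 N, or if a joint passes its speed limit or range.

## Working session

There is one attempt and no reset: what is moved stays moved. The work goes in short steps, each a Python script; the robot and the scene stay as the last script left them, time stands still between calls to the robot, and variables do not carry over. Pictures are saved under pics/ and viewed, about 8 in all and at most 12, crops included, and the job is handed in when it is done.

```bash
ls; mkdir -p pics; python3 - <<'E'
from plant import arm
import cv2,numpy as np
for n in("scene","top"):
    p=arm.camera(n); cv2.imwrite(f"pics/{n}0.png",p["color"]); print(n,p["K"].tolist(),p["k1"],np.round(p["pose"],4).tolist())
    for t in("tray","bay","latch_post","handheld","dummy_load","screwdriver","fuse_jar","tray_bar","bay_mouth"):
        try: print(t,[(round(d["confidence"],2),np.round(d["centre"],1).tolist(),int(d["region"].sum())) for d in arm.outline_of(p,t)][:3])
        except Exception as e: print(t,e)
print(arm.current_time())
E
```

```text
pics
scene [[384.74910376976965, 0.0, 320.20885839390985], [0.0, 384.74910376976965, 192.8222872738564], [0.0, 0.0, 1.0]] -0.02921073568345459 [[-0.0422, 0.7685, -0.6384, 1.1866], [0.9991, 0.0315, -0.0282, -0.0141], [-0.0016, -0.639, -0.7692, 0.8606], [0.0, 0.0, 0.0, 1.0]]
tray [(0.88, [149.9, 227.4], 2131), (0.85, [241.0, 194.2], 1635), (0.51, [432.0, 198.7], 4049)]
bay [(0.81, [433.7, 197.1], 4102)]
latch_post [(0.7, [388.6, 190.1], 152)]
handheld [(0.65, [425.1, 166.4], 790)]
dummy_load []
screwdriver [(0.66, [248.1, 172.9], 266)]
fuse_jar [(0.79, [443.6, 231.1], 618), (0.73, [387.2, 186.9], 161)]
tray_bar [(0.79, [237.7, 195.4], 1499), (0.77, [150.0, 225.4], 2132), (0.59, [443.3, 229.4], 601)]
bay_mouth [(0.74, [434.1, 197.0], 4125)]
top [[381.52232420429937, 0.0, 314.13180053730696], [0.0, 381.52232420429937, 202.57573931690374], [0.0, 0.0, 1.0]] -0.06675713400273653 [[0.0133, -0.9822, 0.1874, 0.3407], [-0.9994, -0.0189, -0.0284, -0.0378], [0.0314, -0.1869, -0.9819, 1.0394], [0.0, 0.0, 0.0, 1.0]]
tray [(0.92, [383.9, 212.5], 1783), (0.82, [464.5, 179.5], 1776)]
bay [(0.66, [188.4, 220.2], 5555)]
latch_post [(0.65, [186.4, 172.0], 462), (0.61, [237.9, 216.8], 149)]
handheld [(0.56, [185.5, 263.3], 988)]
dummy_load [(0.97, [376.3, 178.7], 409), (0.46, [188.7, 173.6], 408)]
screwdriver [(0.83, [388.1, 249.3], 447)]
fuse_jar [(0.87, [186.1, 171.3], 471), (0.27, [386.1, 218.2], 1795)]
tray_bar [(0.85, [466.0, 179.7], 1800), (0.84, [384.2, 214.8], 1750)]
bay_mouth [(0.87, [187.8, 220.3], 5610)]
1.0
```

```bash
python3 - <<'E'
import cv2
a=cv2.imread("pics/top0.png")[130:290,110:510]
b=cv2.imread("pics/scene0.png")[130:270,110:510]
cv2.imwrite("pics/v1.png",cv2.vconcat([cv2.resize(a,None,fx=2,fy=2,interpolation=cv2.INTER_CUBIC),cv2.resize(b,None,fx=2,fy=2,interpolation=cv2.INTER_CUBIC)]))
E
```

```text
(no output)
```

View pics/v1.png

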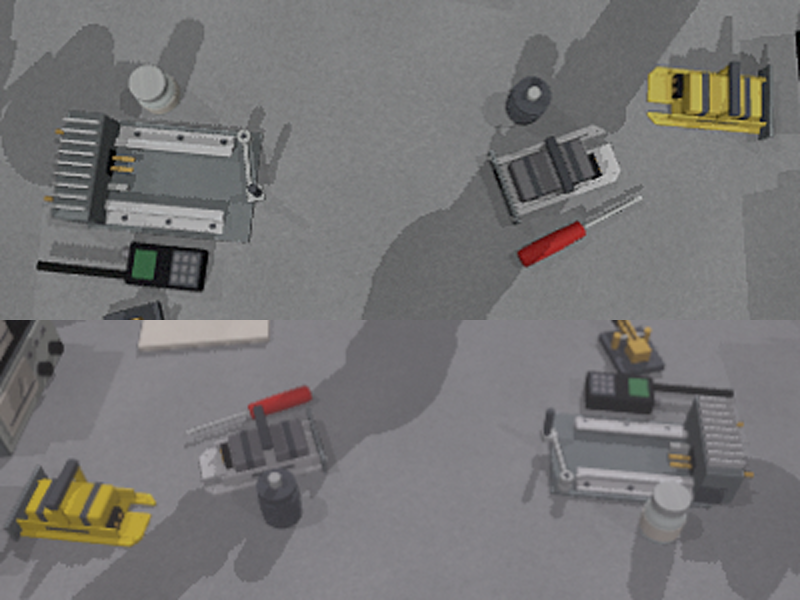

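```bash
python3 - <<'E'
import cv2
t=cv2.imread("pics/top0.png");s=cv2.imread("pics/scene0.png")
def c(im,x,y):
    o=cv2.resize(im[y:y+75,x:x+100],None,fx=4,fy=4,interpolation=cv2.INTER_CUBIC)
    for k in range(0,100,10):
        cv2.line(o,(4*k,0),(4*k,6 if k%50 else 14),(0,0,255),1)
        if k<75: cv2.line(o,(0,4*k),(6 if k%50 else 14,4*k),(0,0,255),1)
    return o
cv2.imwrite("pics/v2.png",cv2.vconcat([cv2.hconcat([c(t,150,180),c(t,340,180)]),cv2.hconcat([c(s,375,165),c(s,200,165)])]))
E
```

```text
(no output)
```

View pics/v2.png

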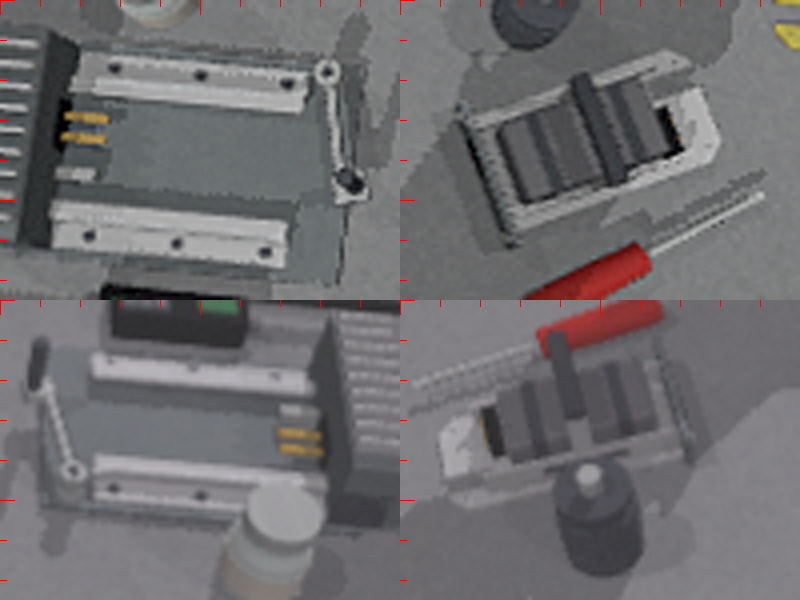

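```bash
cat > h.py <<'E'
import numpy as np,cv2
from scipy.optimize import least_squares
def Rz(a): c,s=np.cos(a),np.sin(a); return np.array([[c,-s,0],[s,c,0],[0,0,1.]])
def proj(cam,P):
    T=np.linalg.inv(cam["pose"]); P=np.atleast_2d(P)@T[:3,:3].T+T[:3,3]
    s=P[:,:2]/P[:,2:]; s=s*(1+cam["k1"]*(s**2).sum(1,keepdims=True))
    return s*cam["K"][0,0]+cam["K"][:2,2]
def world(pose,p,z=0): # p in mm
    return np.atleast_2d(p)/1000.@Rz(pose[2]).T+[pose[0],pose[1],z]
def fit(obs,x0):  # obs: list of (cam, mm point, px)
    f=lambda q:np.concatenate([(proj(c,world(q,p))-u).ravel() for c,p,u in obs])
    r=least_squares(f,x0,loss="soft_l1",x_scale=[.01,.01,.05]); return r.x,f(r.x).reshape(-1,2)
def ray(cam,u):
    s=(np.array(u)-cam["K"][:2,2])/cam["K"][0,0]; d=s.copy()
    for _ in range(5): d=s/(1+cam["k1"]*(d@d))
    return cam["pose"][:3,3],cam["pose"][:3,:3]@np.r_[d,1]
def onz(cam,u,z): o,d=ray(cam,u); return o+d*(z-o[2])/d[2]
def box(x0,x1,y0,y1,z): return [(x0,y0,z),(x1,y0,z),(x1,y1,z),(x0,y1,z)]
TRAY=[box(-85,-79,-52,52,34),box(-19,-5,-38,38,76),[(-79,-42,4),(73,-42,4),(85,-30,4),(85,10,4),(50,10,4),(50,26,4),(85,26,4),(85,30,4),(73,42,4),(-79,42,4)]]
BAY=[box(-110,110,-75,75,6),box(-74,85,-44,-37,18),box(-74,85,37,44,18),box(59,85,14,22,20)]
def draw(img,cam,pose,polys,z=0,f=1,off=(0,0),col=(0,255,0)):
    for p in polys: cv2.polylines(img,[np.int32(np.round((proj(cam,world(pose,p,z))-off+.5)*f))],True,col,1)
E
cat > fit0.py <<'E'
from plant import arm; from h import *
t=arm.camera("top"); s=arm.camera("scene")
T=lambda c,p,u,ox,oy:(c,p,np.array(u)/4.+[ox,oy]-.5+.125)
b=lambda p,u:T(t,p,u,150,180); bs=lambda p,x,y:T(s,p,(x,y-300),375,165)
y=lambda p,x,v:T(t,p,(x-400,v),340,180); ys=lambda p,x,v:T(s,p,(x-400,v-300),200,165)
bay,r=fit([b((-91,-64,30),(327,71)),b((-110,75,6),(340,284)),b((-110,-75,6),(370,50)),b((-74,37,18),(288,222)),b((-74,-37,18),(304,109)),
 bs((-91,-64,30),72,469),bs((-110,-75,6),42,506),bs((-74,-37,18),95,457),bs((-74,37,18),92,378)],[.35,.3,1.6])
print("bay",bay,np.round(r,1).tolist())
tr,r=fit([y((-12,38,76),582,77),y((-12,-38,76),615,183),y((-82,52,34),463,108),y((-82,-52,34),516,236),y((85,10,4),705,88),y((85,-30,4),719,138),
 ys((-12,-38,76),557,335),ys((-12,38,76),572,415),ys((-82,-52,34),657,350),ys((-82,52,34),690,453)],[.35,-.2,-1.3])
print("tray",tr,np.round(r,1).tolist())
u=np.array([(350,175)])/4+[150,180]; print("post via top",onz(t,u[0],74), "scene",onz(s,np.array([40,45])/4+[375,165],78))
def c(cam,x,yy,pose,M):
    o=cv2.resize(cam["color"][yy:yy+75,x:x+100],None,fx=4,fy=4,interpolation=cv2.INTER_CUBIC); draw(o,cam,pose,M,0,4,(x,yy)); return o
cv2.imwrite("pics/v3.png",cv2.vconcat([cv2.hconcat([c(t,150,180,bay,BAY),c(t,340,180,tr,TRAY)]),cv2.hconcat([c(s,375,165,bay,BAY),c(s,200,165,tr,TRAY)])]))
np.savez("est.npz",bay=bay,tray=tr)
E
python3 fit0.py
```

```text
bay [0.48561476 0.24968761 1.50630523] [[0.5, -0.1], [-0.2, -0.5], [-1.4, 3.6], [0.3, -0.6], [-0.4, 0.5], [0.1, 1.4], [-0.5, 0.0], [-0.2, -0.1], [-0.0, -0.3]]
tray [ 0.51150011 -0.27215482 -1.25365327] [[-0.5, -2.3], [1.0, -1.1], [-0.0, -4.3], [-0.9, 0.5], [-1.1, -0.4], [0.3, 0.6], [-0.3, -0.8], [-0.1, -0.5], [0.3, -3.0], [-1.1, -1.8]]
post via top [ -9.15778858 -12.59688684  74.        ] scene [ 71.75034188 -14.45058891  78.        ]
```

View pics/v3.png

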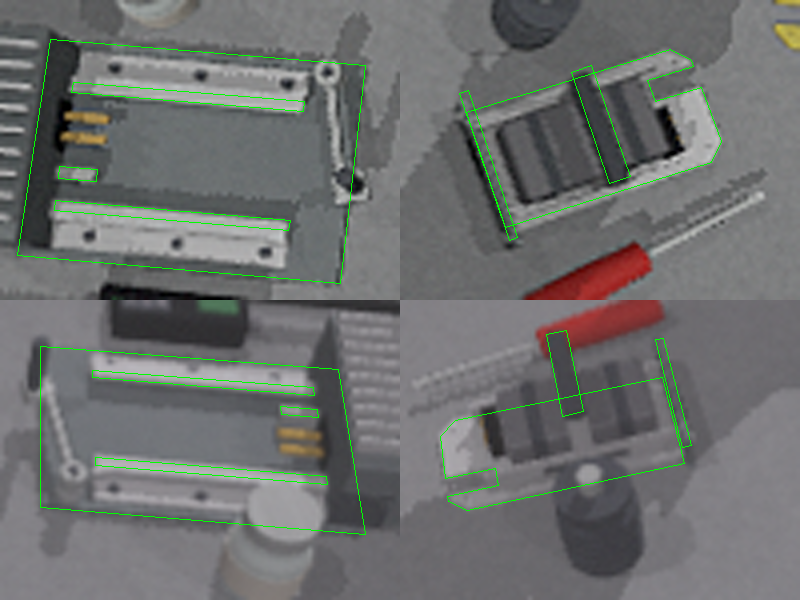

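```bash
cat >> h.py <<'E'
PIV=np.array([-91,-64.]); A0=np.arctan2(79,-10); RL=np.hypot(79,10)
def post(bay,th,z): a=A0+th; return world(bay,np.r_[PIV+RL*np.array([np.cos(a),np.sin(a)]),z])[0]
def toolR(yaw): # z down, y axis (jaws) at yaw
    y=np.array([np.cos(yaw),np.sin(yaw),0]); z=np.array([0,0,-1.]); return np.c_[np.cross(y,z),y,z]
E
python3 - <<'E'
from plant import arm; from h import *
t=arm.camera("top"); s=arm.camera("scene"); e=np.load("est.npz"); bay,tr=e["bay"],e["tray"]
for n,c,u,z in(("top",t,np.array([343,172])/4+[150,180],78),("topbase",t,np.array([352,190])/4+[150,180],32),("scene",s,np.array([40,44])/4+[375,165],78),("scbase",s,np.array([40,88])/4+[375,165],32)):
    p=(Rz(bay[2]).T@(onz(c,u,z/1000)-[bay[0],bay[1],0]))*1000; d=p[:2]-PIV
    print(n,p.round(1),"r",np.hypot(*d).round(1),"th",(np.arctan2(d[1],d[0])-A0).round(3))
# IK study
def ik(p,yaw,n=0):
    q=arm.inverse_kinematics(p,toolR(yaw)); return None if q is None else np.round(q,2).tolist()
for nm,p in(("shut",post(bay,.2,50)),("open",post(bay,2.1,50))):
    for y in (bay[2]+np.pi/2,bay[2]-np.pi/2): print(nm,p.round(3),round(y,2),ik(p,y))
g=world(tr,(-12,0,50))[0]; gh=world(bay,(-12,0,56))[0]; gm=world(bay,(-192,0,60))[0]
for y in (tr[2],tr[2]+np.pi): print("pick",g.round(3),round(y,2),ik(g,y))
for y in (bay[2],bay[2]-np.pi): print("home",gh.round(3),round(y,2),ik(gh,y)," mouth",gm.round(3),ik(gm,y))
for n in ("dummy_load","screwdriver","fuse_jar","handheld"):
    d=arm.outline_of(t,n); 
    if d: print(n,d[0]["confidence"],onz(t,d[0]["centre"],.03).round(3))
E
```

```text
top [-118.4   10.3   78. ] r 79.2 th 0.227
topbase [-117.2   16.2   32. ] r 84.4 th 0.19
scene [-118.1    8.3   78. ] r 77.2 th 0.232
scbase [-112.2    8.6   32. ] r 75.6 th 0.158
shut [0.467 0.134 0.05 ] 3.08 [0.39, 0.84, -1.23, 2.08, 0.99, 1.0, 1.7]
shut [0.467 0.134 0.05 ] -0.06 [0.16, 0.63, -0.74, 2.08, 0.67, 0.69, -1.1]
open [0.588 0.089 0.05 ] 3.08 [0.46, 0.96, -1.23, 1.79, 1.0, 1.17, 1.97]
open [0.588 0.089 0.05 ] -0.06 [0.2, 0.72, -0.64, 1.79, 0.57, 0.82, -0.79]
pick [ 0.508 -0.261  0.05 ] -1.25 [0.63, 0.64, -0.31, 1.86, 0.29, 0.69, -1.1]
pick [ 0.508 -0.261  0.05 ] 1.89 [1.1, 0.94, -1.23, 1.85, 0.99, 1.13, 1.38]
home [0.485 0.238 0.056] 1.51 [0.11, 0.78, -1.01, 1.93, 0.84, 0.93, 0.17]  mouth [0.473 0.058 0.06 ] [0.27, 0.58, -0.65, 2.09, 0.58, 0.65, 0.73]
home [0.485 0.238 0.056] -1.64 [-0.14, 0.63, -0.57, 1.94, 0.51, 0.72, -2.64]  mouth [0.473 0.058 0.06 ] [0.09, 0.53, -0.39, 2.1, 0.36, 0.58, -2.18]
dummy_load 0.57 [ 0.603 -0.229  0.03 ]
screwdriver 0.66 [ 0.407 -0.258  0.03 ]
fuse_jar 0.92 [0.61  0.285 0.03 ]
handheld 0.93 [0.371 0.266 0.03 ]
```

```bash
python3 - <<'E'
from plant import arm; from h import *
e=np.load("est.npz"); bay=e["bay"]; R=toolR(bay[2]-np.pi/2)
p=post(bay,.21,50); 
arm.movep(p+[0,0,.10],R); arm.command_gripper(.6)
arm.movel(p,.15); arm.command_gripper(0.); print("w",arm.current_width(),arm.current_force().round(1),arm.current_time())
for th in np.arange(.45,2.13,.24):
    arm.movel(post(bay,th,50),.12); print(round(th,2),arm.current_force().round(1),end=" ")
print(arm.current_time(),arm.current_width())
t=arm.camera("top"); cv2.imwrite("pics/l.png",cv2.resize(t["color"][160:260,140:290],None,fx=4,fy=4))
arm.command_gripper(.6); arm.movel(post(bay,th,160),.25); print(arm.current_time())
t=arm.camera("top"); s=arm.camera("scene"); cv2.imwrite("pics/v4.png",cv2.hconcat([cv2.resize(c["color"][y:y+100,x:x+100],None,fx=4,fy=4) for c,x,y in((t,170,170),(s,350,150))]))
E
```

```text
w 0.11603377589218856 [-8.8 -3.8 10.3] 5.9417
0.45 [-7.3 -7.4 11.3] 0.69 [-6.  -9.3 12. ] 0.93 [ -5.4 -10.6  12.5] 1.17 [ -5.4 -12.5  13.3] 1.41 [-1.9 -9.5  6.7] 1.65 [ 0.8 -8.8  3.5] 1.89 [ 3.4 -4.2  1.5] 8.1 0.11634383660627379
9.2167
```

View pics/v4.png

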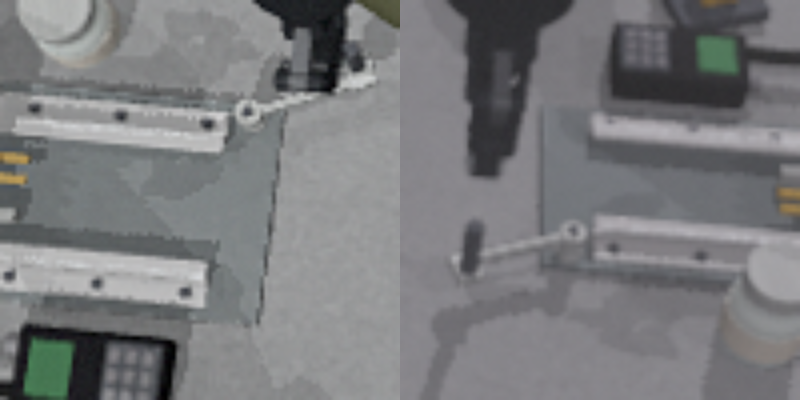

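```bash
python3 - <<'E'
from plant import arm; from h import *
e=np.load("est.npz"); bay,tr=e["bay"],e["tray"]
arm.movel(post(bay,1.89,50),.25); arm.command_gripper(0.)
arm.movel(post(bay,2.08,50),.12); print("w",arm.current_width(),arm.current_force().round(1))
arm.command_gripper(.6); arm.movel(post(bay,2.08,170),.25); print(arm.current_time())
g=world(tr,(-12,0,50))[0]; R=toolR(tr[2])
arm.movep(g+[0,0,.12],R); arm.command_gripper(1.); arm.movel(g+[0,0,.05],.2); print(arm.current_force().round(1))
arm.movel(g,.1); print(arm.current_force().round(1)); arm.command_gripper(0.)
print("w",arm.current_width(),arm.current_force().round(1),arm.current_time())
arm.movel(g+[0,0,.03],.1);print("w",arm.current_width(),arm.current_force().round(1),arm.current_moment().round(2),arm.current_time())
t=arm.camera("top"); s=arm.camera("scene"); cv2.imwrite("pics/v5.png",cv2.hconcat([cv2.resize(c["color"][y:y+100,x:x+100],None,fx=4,fy=4) for c,x,y in((t,335,165),(s,200,145))]))
E
```

```text
w 0.11676643778136414 [-2.  -1.4  8.5]
11.7417
[-0.3  0.8  1. ]
[0.1 0.4 0.3]
w 0.15482928981036825 [-0.9 -0.2  3.9] 15.3333
w 0.15156746986119204 [-0.1 -0.1 -6.6] [-0.    0.01 -0.05] 15.7833
```

View pics/v5.png

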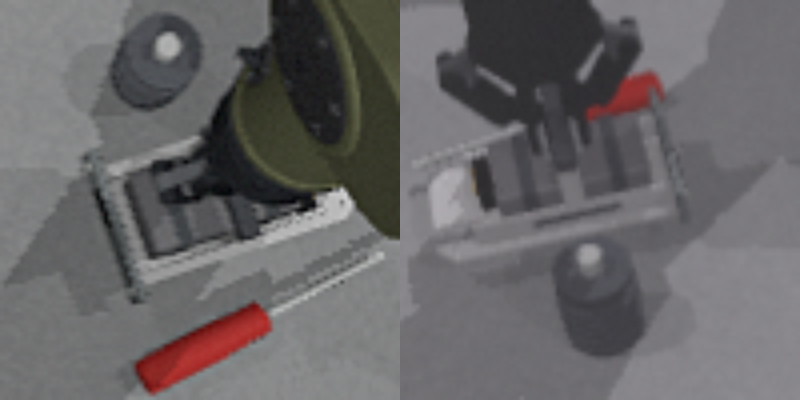

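```bash
python3 - <<'E'
from plant import arm; from h import *
e=np.load("est.npz"); bay,tr=e["bay"],e["tray"]
g=world(tr,(-12,0,50))[0]
arm.movel(g+[0,0,.13],.2)
m=world(bay,(-207,0,165))[0]; d=bay[2]-tr[2]
for k in(1,2,3):
    arm.movel(g+[0,0,.13]+(m-g-[0,0,.13])*k/3,.15,toolR(tr[2]+d*k/3))
arm.movel(world(bay,(-207,0,85))[0],.2)
print(arm.current_time(),arm.current_joints().round(2),arm.current_force().round(1),arm.current_width())
t=arm.camera("top"); s=arm.camera("scene")
est=np.r_[world(bay,(-195,0,0))[0][:2],bay[2]]
def c(cam,x,y):
    o=cv2.resize(cam["color"][y:y+75,x:x+100],None,fx=4,fy=4,interpolation=cv2.INTER_CUBIC); o2=o.copy(); draw(o2,cam,est,TRAY,.035,4,(x,y));draw(o2,cam,bay,BAY,0,4,(x,y)); return cv2.hconcat([o,o2])
u=proj(t,[*est[:2],.06])[0].astype(int);v=proj(s,[*est[:2],.06])[0].astype(int);print(u,v)
cv2.imwrite("pics/v6.png",cv2.vconcat([c(t,u[0]-55,u[1]-37),c(s,v[0]-45,v[1]-37)]))
import pickle; pickle.dump((t,s),open("m.pkl","wb"))
E
```

```text
20.2833 [ 0.63  0.79 -1.29  2.07  0.91  1.04  0.36] [ 0.3 -0.7 -5.9] 0.1507380134179115
[266 222] [356 180]
```

View pics/v6.png

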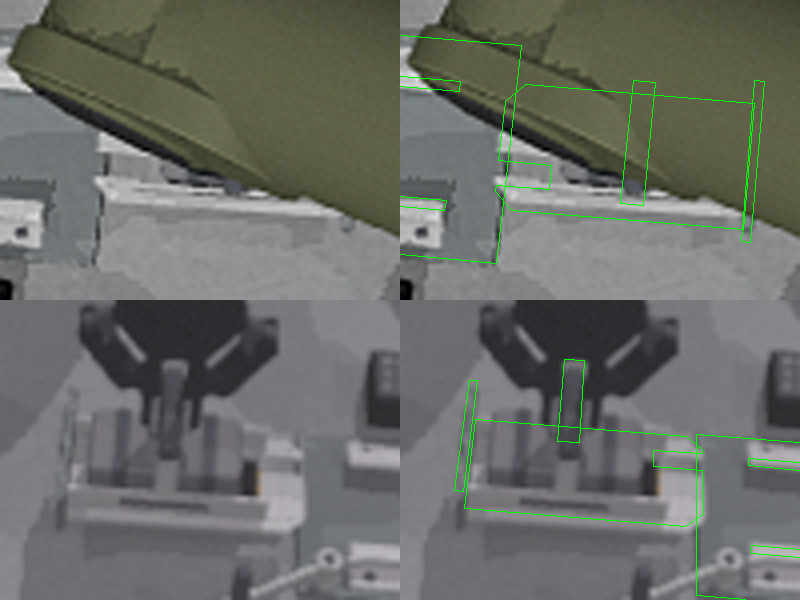

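```bash
python3 - <<'E'
from h import *; import pickle
t,s=pickle.load(open("m.pkl","rb"))
def c(cam,x,y,w,h,f):
    o=cv2.resize(cam["color"][y:y+h,x:x+w],None,fx=f,fy=f,interpolation=cv2.INTER_CUBIC)
    o=cv2.convertScaleAbs(o,alpha=1.4,beta=-20)
    for k in range(0,w,5): cv2.line(o,(f*k,0),(f*k,8 if k%10==0 else 4),(0,0,255),1)
    for k in range(0,h,5): cv2.line(o,(0,f*k),(8 if k%10==0 else 4,f*k),(0,0,255),1)
    return o
cv2.imwrite("pics/v7.png",cv2.vconcat([c(s,322,155,80,40,10)[:400],c(t,230,220,80,20,10)]))
E
```

```text
(no output)
```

View pics/v7.png

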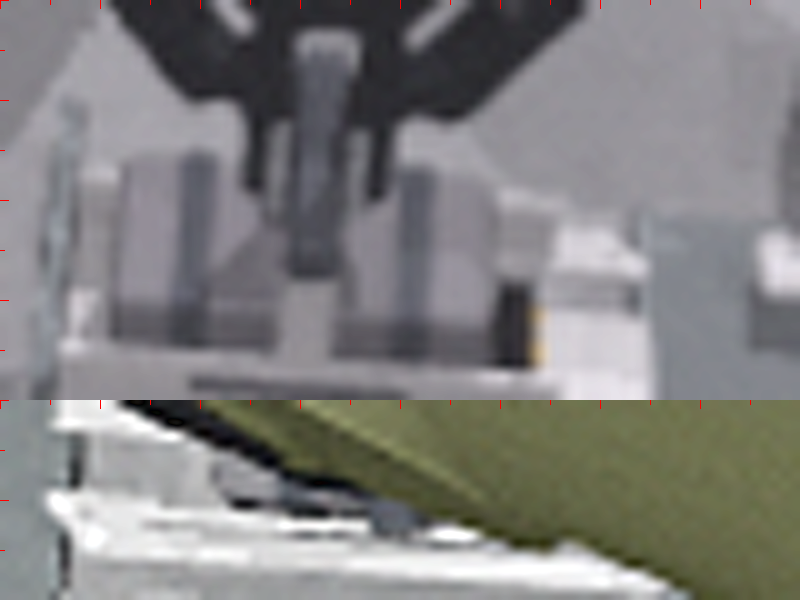

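```bash
python3 - <<'E'
from h import *; import pickle
t,s=pickle.load(open("m.pkl","rb")); bay=np.load("est.npz")["bay"]
S=lambda p,x,y:(s,np.add(p,(0,0,35)),np.array([322+x/10-.45,155+y/10-.45]))
S6=lambda p,x,y:(s,np.add(p,(0,0,35)),np.array([311+x/4-.4,143+(y-300)/4-.4]))
T=lambda p,x,y:(t,np.add(p,(0,0,35)),np.array([230+x/10-.45,220+(y-400)/10-.45]))
obs=[S((-82,52,34),72,104),S((85,26,4),643,268),S((85,10,4),645,312),S6((85,-30,4),303,510),S6((73,-42,4),293,525),
 T((85,30,4),52,505),T((73,42,4),80,548),T((85,26,4),50,490),T((85,10,4),55,430)]
est=np.r_[world(bay,(-195,0,0))[0][:2],bay[2]]
for sel in(obs,obs[:5],obs[5:]):
    q,r=fit(sel,est); d=Rz(bay[2]).T@np.r_[q[:2]-bay[:2],0]*1000
    print("in bay mm",d[:2].round(1),"dyaw",(q[2]-bay[2]).round(3),r.round(1).tolist())
# flange edge line check: top px on (680,595)
q,_=fit(obs,est)
u=onz(t,np.array([230+68-.45,220+19.5-.45]),.039); print("edge pt in tray",(Rz(q[2]).T@(u-[q[0],q[1],0])*1000).round(1))
vis=s["color"][140:215,305:405]; o=cv2.resize(vis,None,fx=6,fy=6,interpolation=cv2.INTER_CUBIC); draw(o,s,q,TRAY,.035,6,(305,140))
cv2.imwrite("pics/v8.png",o)
E
```

```text
in bay mm [-193.8   -6.8] dyaw 0.03 [[-0.4, -0.1], [0.4, 0.6], [0.4, 0.5], [0.6, 2.1], [-1.2, 1.5], [-0.4, 0.5], [0.9, 1.0], [-0.1, 0.5], [-0.1, 0.4]]
in bay mm [-193.5   -4.5] dyaw 0.054 [[-0.7, -0.2], [0.2, -0.5], [0.3, -0.7], [0.9, 0.9], [-0.8, 0.4]]
in bay mm [-194.7   -4.5] dyaw -0.017 [[-0.6, -0.2], [0.6, 0.5], [-0.2, -0.2], [0.1, -0.2]]
edge pt in tray [-82.   43.7  39. ]
```

View pics/v8.png

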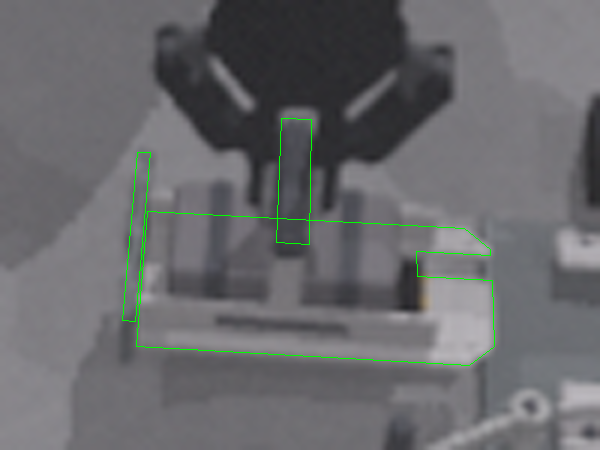

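```bash
python3 - <<'E'
from plant import arm; from h import *; import pickle
bay=np.load("est.npz")["bay"]
arm.movel(world(bay,(-184,3.5,75))[0],.15); arm.movel(world(bay,(-180,3.5,59))[0],.1)
print(arm.current_time(),arm.current_force().round(1))
t=arm.camera("top"); s=arm.camera("scene"); pickle.dump((t,s),open("m2.pkl","wb"))
est=np.r_[world(bay,(-168,0,0))[0][:2],bay[2]]
u=proj(t,world(bay,(-80,0,20)))[0].astype(int);v=proj(s,world(bay,(-90,0,20)))[0].astype(int);print(u,v)
def c(cam,x,y,w,h,f):
    o=cv2.resize(cam["color"][y:y+h,x:x+w],None,fx=f,fy=f,interpolation=cv2.INTER_CUBIC); draw(o,cam,est,TRAY[2:],.009,f,(x,y)); draw(o,cam,bay,BAY[1:3],0,f,(x,y),(0,0,255)); return o
cv2.imwrite("pics/v9.png",cv2.hconcat([c(t,u[0]-30,u[1]-25,57,57,7),c(s,v[0]-35,v[1]-28,57,57,7)]))
E
```

```text
21.0167 [-0.2  0.3 -6.4]
[225 220] [392 192]
```

View pics/v9.png

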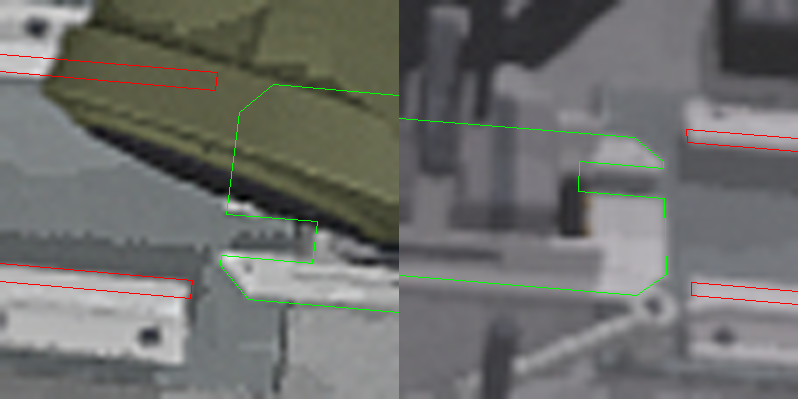

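```bash
cat > slide.py <<'E'
from plant import arm; from h import *; import sys
bay=np.load("est.npz")["bay"]; y=float(sys.argv[1]); x0,x1,st=map(float,sys.argv[2:5]); z=float(sys.argv[5]); lim=float(sys.argv[6])
x=x0
while x<x1-.01:
    x=min(x+st,x1); arm.movel(world(bay,(x-12,y,50+z))[0],.08)
    f=Rz(bay[2]).T@arm.current_force(); m=arm.current_moment(); print(round(x,1),f.round(1),m.round(2))
    if abs(f[0])>lim or abs(f[1])>25 or abs(f[2])>30: print("STOP");break
print(arm.current_time(),arm.current_width())
E
python3 slide.py 3.5 -168 -60 18 8 15
```

```text
-150.0 [ 0.5  0.4 -6.3] [-0.01  0.08  0.  ]
-132.0 [ 0.6  2.  -7.1] [0.35 0.53 0.15]
-114.0 [ 2.5  3.2 -6. ] [0.52 0.89 0.24]
-96.0 [ 1.9  4.4 -7.4] [0.45 1.31 0.26]
-78.0 [-1.   5.3 -5.5] [0.19 1.65 0.14]
-60.0 [-0.3  7.7 -3.9] [0.1  1.79 0.01]
23.3667 0.15009410556292885
```

```bash
python3 slide.py 5 -60 -4 14 7.5 15
```

```text
-46.0 [ 1.9  3.9 -4.5] [0.54 1.04 0.03]
-32.0 [ 1.1  4.  -5.4] [ 0.41  0.99 -0.04]
-18.0 [ 2.1  3.5 -5.2] [ 0.4   0.92 -0.06]
-4.0 [ 1.1  2.4 -6. ] [ 0.37  0.88 -0.07]
24.6667 0.14839336409272166
```

Nearly home; now the final push in small steps, slightly lowered.

```bash
python3 slide.py 5.3 -4 8 1.5 6.5 14
```

```text
-2.5 [-1.   3.9 -0.8] [-0.3   0.83 -0.25]
-1.0 [-4.4  4.  -0.1] [-0.69  0.91 -0.33]
0.5 [-3.9  4.3  0.5] [-0.89  0.91 -0.39]
2.0 [-5.4  3.9  1.7] [-0.98  0.93 -0.41]
3.5 [-9.3  5.   5.2] [-1.74  1.13 -0.41]
5.0 [-13.4   5.9   8.4] [-2.67  1.31 -0.39]
6.5 [-19.1   7.   12.9] [-3.49  1.49 -0.36]
STOP
26.4167 0.15135879438848882
```

```bash
python3 - <<'E'
from plant import arm; from h import *
bay=np.load("est.npz")["bay"]
arm.movel(world(bay,(3-12,5.3,56))[0],.05); print((Rz(bay[2]).T@arm.current_force()).round(1))
arm.command_gripper(.6); print(arm.current_force().round(1),arm.current_width())
arm.movel(world(bay,(3-12,5.3,150))[0],.2)
arm.movel(world(bay,(-200,-100,170))[0],.3); print(arm.current_time())
t=arm.camera("top"); s=arm.camera("scene")
def c(cam,x,y,w,h,f):
    o=cv2.resize(cam["color"][y:y+h,x:x+w],None,fx=f,fy=f,interpolation=cv2.INTER_CUBIC);draw(o,cam,bay,TRAY,.006,f,(x,y));return o
u=proj(t,world(bay,(-20,0,20)))[0].astype(int);v=proj(s,world(bay,(-20,0,20)))[0].astype(int)
cv2.imwrite("pics/v10.png",cv2.vconcat([c(t,u[0]-55,u[1]-29,115,58,5),c(s,v[0]-60,v[1]-29,115,58,5)]))
E
```

```text
[-9.   6.1  8.4]
[ 0.6 -0.4  0.3] 0.6001134100571437
28.6167
```

View pics/v10.png

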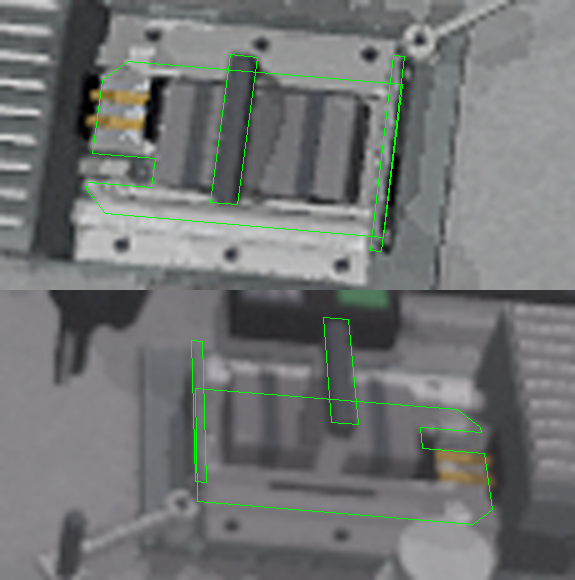

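```bash
python3 - <<'E'
from plant import arm; from h import *
bay=np.load("est.npz")["bay"]; R=toolR(bay[2]-np.pi/2)
W=lambda x,z,y=0:world(bay,(x,y,z))[0]
arm.command_gripper(0.)
arm.movel(W(-125,150),.3,R); arm.movel(W(-125,24),.2); arm.movel(W(-103,24),.1)
f0=Rz(bay[2]).T@arm.current_force(); print(f0.round(1))
x=-103
while x<-84:
    x+=1; arm.movel(W(x,24),.05); f=Rz(bay[2]).T@arm.current_force()-f0; p=Rz(bay[2]).T@(arm.current_tool_pos()-[bay[0],bay[1],0])*1000
    print(x,p[0].round(1),f.round(1))
    if f[0]<-25: break
arm.movel(W(-125,24),.1); arm.movel(W(-125,160),.25); print(arm.current_time())
E
```

```text
[-0.6 -1.1  0.1]
-102 -102.6 [1.3 1.9 0.5]
-101 -101.1 [ 1.   0.1 -0.1]
-100 -99.9 [ 0.3  1.2 -0.3]
-99 -98.9 [0.4 0.7 0.4]
-98 -97.9 [-0.2  0.9  0.6]
-97 -96.9 [ 0.5  1.2 -0.2]
-96 -95.9 [0.5 0.6 0.4]
-95 -95.6 [-2.4  1.3  0.5]
-94 -95.6 [-4.6  0.8  3.4]
-93 -95.6 [-7.6  1.3  5.6]
-92 -95.6 [-10.5   1.3   6.5]
-91 -95.6 [-12.5   2.    8.7]
-90 -95.5 [-13.8   0.4   9.5]
-89 -95.5 [-17.6   0.8  12.4]
-88 -95.5 [-19.5   1.4  14.4]
-87 -95.5 [-21.    1.7  16.5]
-86 -95.5 [-24.3   1.6  18.4]
-85 -95.5 [-26.4   0.4  20.2]
37.8583
```

```bash
python3 - <<'E'
from plant import arm; from h import *
bay=np.load("est.npz")["bay"]; R=toolR(bay[2]-np.pi/2)
arm.command_gripper(.6)
arm.movel(post(bay,2.08,160),.3,R); arm.movel(post(bay,2.08,50),.2); arm.command_gripper(0.); print("w",arm.current_width(),arm.current_force().round(1))
for th in [1.84,1.6,1.36,1.12,.88,.64,.42,.22,.1,.03,0,-.02]:
    arm.movel(post(bay,th,50),.12); f=Rz(bay[2]).T@arm.current_force(); print(th,f.round(1),end=" ")
    p=Rz(bay[2]).T@(arm.current_tool_pos()-[bay[0],bay[1],0])*1000
    if th<.2 and f[0]<-15: break
print(p.round(1),arm.current_width(),arm.current_time())
arm.command_gripper(.6); arm.movel(arm.current_tool_pos()+[0,0,.11],.2); arm.movel(world(bay,(-260,60,220))[0],.3)
print(arm.current_time())
t=arm.camera("top"); s=arm.camera("scene")
L=lambda th:[[tuple(np.r_[PIV,30]),tuple(np.r_[PIV+RL*np.array([np.cos(A0+th),np.sin(A0+th)]),30]),tuple(np.r_[PIV+RL*np.array([np.cos(A0+th),np.sin(A0+th)]),78])]]
def c(cam,x,y,w,h,f):
    o=cv2.resize(cam["color"][y:y+h,x:x+w],None,fx=f,fy=f,interpolation=cv2.INTER_CUBIC);o2=o.copy();draw(o2,cam,bay,TRAY[:2],.006,f,(x,y));draw(o2,cam,bay,L(0),0,f,(x,y),(0,0,255));return cv2.hconcat([o,o2])
u=proj(t,world(bay,(-70,0,20)))[0].astype(int);v=proj(s,world(bay,(-70,0,20)))[0].astype(int)
cv2.imwrite("pics/v11.png",cv2.vconcat([c(t,u[0]-40,u[1]-29,66,58,6),c(s,v[0]-30,v[1]-25,66,42,6)]))
cv2.imwrite("pics/full.png",cv2.vconcat([t["color"][150:290,110:510],s["color"][130:280,110:510]]))
E
```

```text
w 0.11882725364113782 [-0.5 -0.5  5.4]
1.84 [-5.2 -1.3  7.9] 1.6 [-10.8  -2.3   9.2] 1.36 [-10.    4.8  12.8] 1.12 [-8.2  7.3 15.5] 0.88 [-9.7  1.7 13.7] 0.64 [-7.3  4.6 13.7] 0.42 [-3.7  8.7 14.1] 0.22 [-6.2  8.2 16.4] 0.1 [-4.1  9.7 15.9] 0.03 [-1.  11.3 15.3] 0 [-2.3 10.1 15.9] -0.02 [-2.4 11.9 16.3] [-100.1   17.9   50.7] 0.11745004800712333 43.5083
45.4417
```

View pics/v11.png

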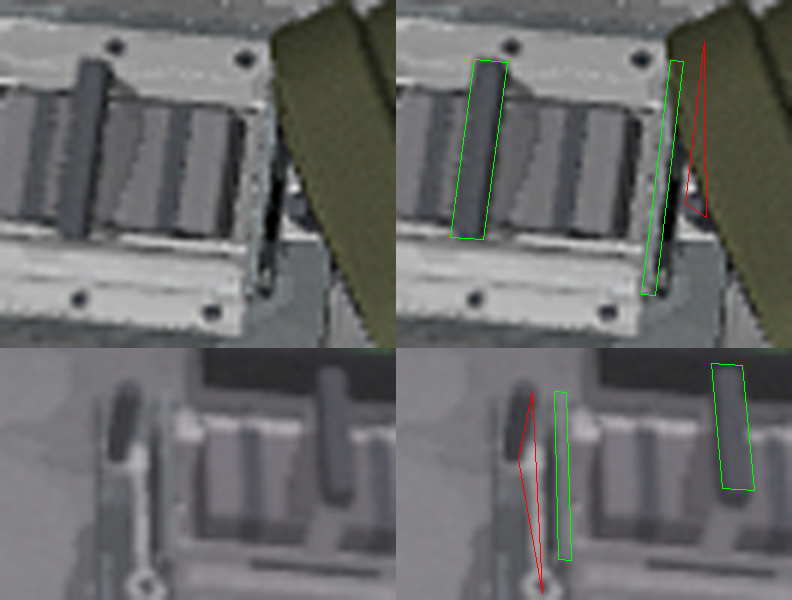

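View pics/full.png

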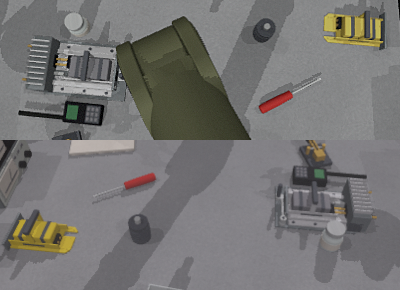

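```bash
python3 - <<'E'
from plant import arm; from h import *
bay=np.load("est.npz")["bay"]; R=toolR(bay[2]-np.pi/2)
W=lambda x,z,y=15:world(bay,(x,y,z))[0]
arm.command_gripper(0.); arm.movel(W(-135,150),.3,R); arm.movel(W(-135,50),.2); arm.movel(W(-122,50),.15)
f0=Rz(bay[2]).T@arm.current_force()
for x in(-120,-119,-118,-117,-116,-115,-114):
    arm.movel(W(x,50),.05); f=Rz(bay[2]).T@arm.current_force()-f0; p=Rz(bay[2]).T@(arm.current_tool_pos()-[bay[0],bay[1],0])*1000
    print(x,p[0].round(1),f.round(1))
    if f[0]<-5: break
arm.movel(W(-135,50),.15); arm.movel(W(-135,160),.3); arm.movep(W(-330,190),R); print(arm.current_time())
s=arm.camera("scene"); v=proj(s,world(bay,(-70,0,20)))[0].astype(int)
cv2.imwrite("pics/v12.png",cv2.resize(s["color"][v[1]-25:v[1]+17,v[0]-30:v[0]+36],None,fx=8,fy=8,interpolation=cv2.INTER_CUBIC))
E
```

```text
-120 -120.2 [-0.7 -0.9 -1.4]
-119 -119.2 [-0.2 -0.1 -0.5]
-118 -118.1 [-0.4 -0.7 -1.8]
-117 -117.4 [-2.1  0.2 -1.2]
-116 -117.3 [-5.7 -0.3  0.7]
50.5
```

```bash
python3 -c "
from plant import arm
print(arm.current_tool_pos(),arm.current_force().round(1)); print(arm.job_done(),arm.current_time())"
```

```text
[ 0.44957236 -0.07668763  0.18970774] [ 0.7  0.6 -0. ]
the job is handed in; nothing more can be done
the job is handed in; nothing more can be done
```

The battery tray is in the bay, pushed fully home, with the latch shut across its front panel. I handed the job in at about 50.5 s with the gripper well clear of everything.

**What I did:** I swung the latch out to about 2.08 rad and gripped the tray by its carry bar. I turned it end for end while keeping it level, then slid it under the lips until it met the stop. After that I let go, pushed once on the front panel, and swung the latch shut.

**Last checks:**
- **Tray:** the panel did not move under a 26 N push. It met the fingers 0.5 mm from where a fully home tray should put it.
- **Latch:** after the swing, the picture showed it about 0.03 rad short of shut. A second push met a firm stop where the shut position should be, to within a fraction of a millimetre.
- **Bystanders:** in the last overview picture the handheld, dummy load, screwdriver, jar and the yellow look-alike appeared unmoved. I judged this by eye and did not measure it.

**Disagreements and gaps:**
- **Sideways position:** just before the mouth, the two cameras disagreed by up to about 6 mm. I settled it with a closer look beside the rails. The rails then pushed sideways with at most about 8 N.
- **Final latch picture:** I could not view it because the picture limit was reached. The shut latch therefore rests on the contact check, not on a picture.

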